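Snap the pantry food box shut

ROBOT

A 6-joint arm with a two-finger parallel gripper is mounted at the origin on the work surface. World frame = base frame: x ahead of the robot, y to its left, z up, the work surface at z = 0. Lengths are in m, angles in rad, forces in N, time in s.
With the tool pointing down it reaches from about 0.4 to 0.825 m from the base axis. Payload 7 kg.
Tool frame: the origin (TCP) lies at the centre of the arm's flange, where the gripper is bolted on; the fingertips stand 178 mm ahead of it and the grasp point (between the pads) lies 159 mm ahead of it (env.tcp_to_grasp is the distance from the TCP to the grasp point, in m); z points along the fingers, y is the direction in which the jaws open and shut (so a half turn about z gives the same grasp; the last joint's range is limited). The gripper opens to 88 mm and grips with 3 to 60 N. Pads are 19 mm wide; open, the fingers measure 130 mm over their backs; the gripper's body (78 mm by 193 mm) begins 47 mm behind the grasp point.
Start: joints at [-1.008, 0.359, 0.012, 0, -1.224, -0.288], TCP at [0.183, -0.65, 0.405] pointing down, gripper open.
Joint ranges: [-3.07, 3.07], [-1.43, 2.12], [-1.02, 1.25], [-3.03, 1.67], [-3.05, -0], [-3.03, 3.03]. Speed limits (rad/s): [2.39, 2.39, 3.01, 3.14, 3.14, 3.14].

INTERFACE

Orientations are given as a 3x3 rotation matrix whose columns are the frame's x, y, z axes.
In Python, from rig import env gives the robot as it stands.
- The arm moves only by the shell command python3 -m creep 'ROWS' [OPENING] [FORCE]. ROWS is a JSON object of lists of equal length, an entry for each row: "delta_pos": the shift along the world's x, y, z in units of 30 mm (1.0 is 30 mm), a list of three; "delta_rot": the turn, a rotation vector about the world's x, y, z in units of 5 degrees (1.0 is 5 degrees), a list of three. A call has exactly 8 rows; each row is the pose to reach, as a shift and turn from the pose commanded when the call began; what a row does not reach only later rows make up. A row lasts 1/12 s, in which the tool goes at most 41.7 mm and 7.16 degrees, less where a joint would pass 70% of its speed; a pose out of reach is approached as far as the arm can. A call with a gripper value outside its range is refused whole. OPENING is the closure in counts, from 0 (fully open) to 255 (shut), set as the call begins (- or left out, the last holds). The fingers move at their own pace and stop on an object; FORCE is the grip in N (left out, the last holds). Time passes only in rows, so rows that repeat a pose let the fingers close, or fill a call up. It gives the time, the measured TCP pose, the force and the opening at its end, in the units of the state.
- env.observe(): the state, without advancing time (a new reading comes with each control period).
- env.camera(name): name is "scene" or "top"; returns (picture, depth): 384x512x3 uint8, red, green, blue; 384x512 float32, m along the optical axis (not along the pixel's ray), 0 where there is no reading.
- env.calibration(name): a dict with "fx", "fy", "cx", "cy" (pixels), "k1" (the pictures are not rectified: a ray, as slopes to the right and down, at radius r is drawn at 1 + k1 r^2 times it, then the intrinsics apply), "cam_to_world" (4x4, takes a point from camera to world coordinates). Camera axes: x right, y down, z forward; pixel columns grow to the right and rows downward; lengths in m; the calibration is good to about 2 mm. A picture is of the moment at which its call begins. calibration takes no time and is no camera call.
- env.job_done(): hands the job in, once; it reports no verdict.
The state is a dict: "time": time; "qpos": joint angles; "dq": joint speeds; "tau": joint torques, N m; "tool_pos": TCP position; "tool_rot": TCP orientation; "force": force on the tool from outside, world axes, zero at the start; "torque": the same for the moment, N m; "finger_gap": finger opening in m.
Only numpy, scipy, OpenCV 4.12 (cv2) and the standard library are available. Lean on these libraries where they do the work, as an engineer would, in place of code of your own. Each camera call takes 0.05 s, during which the arm holds its last target. There are 200 camera calls.

TASK

The lid has been laid on the blue-green food box, but the four yellow rim sections around it are still standing up. Press round the rim with the fingertips, one side after another, until all four sections are fully home, flush with the lid; do not lift or tip the box or push it out of its place, and leave the pot, tostonera, trivet and plate rack undisturbed.

Things in the scene. Friction and masses are not known exactly. Their poses are not given: they have to be found in the camera images.
- box: Food box standing on the shelf, 0.75 to 1 kg, loose: a blue-green tub 130 x 180 x 70 mm (x, y, z) with a white lid already laid on it; top of the closed lid 77 mm above the shelf. Origin at the centre of its underside; y runs along the long dimension, z up. Too wide for most grippers; it needs no grasping.
- lid_centre (a point): Centre of the lid's top face, 77 mm above the shelf; axes as the box's. The lid is a flat fixed middle panel (74 mm in x, 124 mm in y), four fixed 32 mm square corners and, between them, one hinged rim section on each side, hinged at the panel's edge (37 mm from the centre in x, 62 mm in y) and reaching 32 mm outwards over the tub's rim.
- flap_near (a joint): Angle of the lid's rim section on the box's -x long side (120 mm long, yellow with an orange seal strip under it). 0 = fully up, outer edge standing about 12 mm proud; 0.40 rad = shut against its stop, flush with the lid. Starts anywhere from 0 to 0.15. It is a tight snap fit: it resists with about 6 N pressed near its outer edge (more nearer the hinge) and stays wherever it is left.
- press_near (a point): Place to press on that section: middle of its length, on its top face, 25 mm outwards from its hinge line (7 mm in from the outer edge). It moves with the section: about 86 mm above the shelf when fully up, 77 mm when shut. Its axes: do not use.
- flap_far (a joint): Angle of the lid's rim section on the box's +x long side (120 mm long, yellow with an orange seal strip under it). 0 = fully up, outer edge standing about 12 mm proud; 0.40 rad = shut against its stop, flush with the lid. Starts anywhere from 0 to 0.15. It is a tight snap fit: it resists with about 6 N pressed near its outer edge (more nearer the hinge) and stays wherever it is left.
- press_far (a point): Place to press on that section: middle of its length, on its top face, 25 mm outwards from its hinge line (7 mm in from the outer edge). It moves with the section: about 86 mm above the shelf when fully up, 77 mm when shut. Its axes: do not use.
- flap_left (a joint): Angle of the lid's rim section on the box's +y short side (70 mm long, yellow with an orange seal strip under it). 0 = fully up, outer edge standing about 12 mm proud; 0.40 rad = shut against its stop, flush with the lid. Starts anywhere from 0 to 0.15. It is a tight snap fit: it resists with about 6 N pressed near its outer edge (more nearer the hinge) and stays wherever it is left.
- press_left (a point): Place to press on that section: middle of its length, on its top face, 25 mm outwards from its hinge line (7 mm in from the outer edge). It moves with the section: about 86 mm above the shelf when fully up, 77 mm when shut. Its axes: do not use.
- flap_right (a joint): Angle of the lid's rim section on the box's -y short side (70 mm long, yellow with an orange seal strip under it). 0 = fully up, outer edge standing about 12 mm proud; 0.40 rad = shut against its stop, flush with the lid. Starts anywhere from 0 to 0.15. It is a tight snap fit: it resists with about 6 N pressed near its outer edge (more nearer the hinge) and stays wherever it is left.
- press_right (a point): Place to press on that section: middle of its length, on its top face, 25 mm outwards from its hinge line (7 mm in from the outer edge). It moves with the section: about 86 mm above the shelf when fully up, 77 mm when shut. Its axes: do not use.
- rack: Steel slotted dish rack, about 150 x 160 mm, with two upright ceramic plates 200 mm across reaching 214 mm above the shelf; fixed. Origin at the centre of its underside; plates stand across its y axis. Leave alone.
- pot: Small cast aluminium pot, 146 mm across, 80 mm tall, with a loop handle on either side (along its x axis, 192 mm overall). Loose, origin at the centre of its underside. Leave alone.
- tostonera: Folded wooden tostonera (hinged plantain press), about 85 mm wide in x, 230 mm long in y, 38 mm tall, handles towards +y. Loose, origin on its underside near the middle. Leave alone.
- trivet: Orange silicone trivet, a disc 160 mm across and 8 mm thick, lying flat. Loose, origin at the centre of its underside. Leave alone.

How it is judged:
By the outcome, as a careful person would: the job done as asked, in the order asked, and still so for the second after the job is handed in, with the robot touching nothing.
It also fails if it takes over 51 s, if anything falls off the work surface, if the arm or the gripper's body presses on something with over 40 N, if the wrist force passes 120 N, or if a joint passes its speed limit or range.

## Working session

There is one attempt and no reset: what is moved stays moved. The work goes in short steps, Python scripts to look and compute and a shell command to move; the robot and the scene stay as the last step left them, time stands still between calls to the robot, and variables do not carry over. Pictures are saved under pics/ and viewed, about 8 in all and at most 12, crops included, and the job is handed in when it is done.

```bash
ls; mkdir -p pics; cat > h.py <<'E'
import numpy as np, cv2
from rig import env
def snap(n,f):
    p,d=env.camera(n); cv2.imwrite('pics/'+f+'.png',p[...,::-1]); np.savez('pics/'+f+'.npz',p=p,d=d); return p,d
def rays(n,uv):
    c=env.calibration(n); K=np.array([[c['fx'],0,c['cx']],[0,c['fy'],c['cy']],[0,0,1.]])
    x=cv2.undistortPoints(np.float64(uv).reshape(-1,1,2),K,np.array([c['k1'],0,0,0.]))[:,0]
    return np.c_[x,np.ones(len(x))],c['cam_to_world']
def plane(n,uv,z):
    r,T=rays(n,uv); w=r@T[:3,:3].T; o=T[:3,3]; return o+w*((z-o[2])/w[:,2])[:,None]
def bydepth(n,uv,d):
    r,T=rays(n,uv); return (r*np.asarray(d)[:,None])@T[:3,:3].T+T[:3,3]
E
python3 - <<'E'
from h import *
s,_=snap('scene','s0'); t,_=snap('top','t0')
o=env.observe(); print(o['time'],o['tool_pos'],o['tool_rot'],o['force'],o['finger_gap'])
for n in('scene','top'): print(env.calibration(n))
E
```

```text
pics
0.1 [ 0.18312024 -0.64949829  0.40381769] [[-9.62504853e-01 -2.71263941e-01 -5.30623375e-04]
 [-2.71264425e-01  9.62503879e-01  1.37662877e-03]
 [ 1.37297312e-04  1.46895112e-03 -9.99998912e-01]] [-0.41953556  0.32079695 -0.48565797] 0.08795502000782064
{'fx': 451.0333980138519, 'fy': 451.0333980138519, 'cx': 259.61620728755975, 'cy': 195.21102196793683, 'k1': -0.09260993637136708, 'cam_to_world': array([[-0.523206  ,  0.55022136, -0.65077794,  1.2820731 ],
       [ 0.85219792,  0.34117578, -0.39668349,  0.48207308],
       [ 0.00376594, -0.7621388 , -0.64740271,  0.8514856 ],
       [ 0.        ,  0.        ,  0.        ,  1.        ]])}
{'fx': 456.7476401912777, 'fy': 456.7476401912777, 'cx': 248.61022636685945, 'cy': 190.99991998287092, 'k1': -0.17877334406371936, 'cam_to_world': array([[-0.01379528, -0.99618078,  0.08621803,  0.35294265],
       [-0.99983849,  0.01473628,  0.01028724,  0.01175614],
       [-0.01151849, -0.08606219, -0.99622318,  1.67134877],
       [ 0.        ,  0.        ,  0.        ,  1.        ]])}
```

View pics/s0.png

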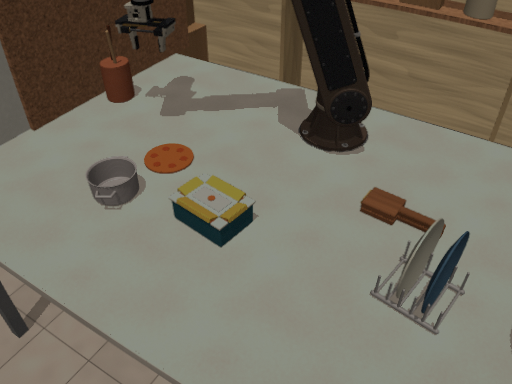

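View pics/t0.png

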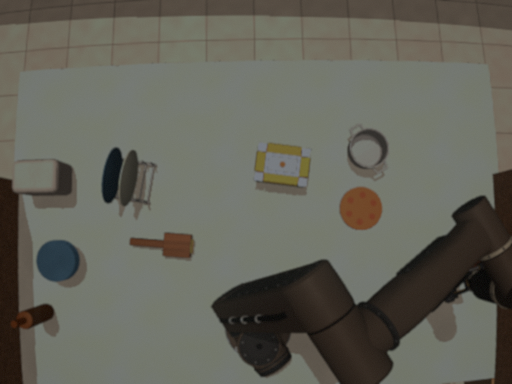

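The scene view shows the box at about (212,207), the pot at (113,180) and the trivet at (169,158). In the top view the box is at (283,164), with the pot at (368,150) and the trivet at (361,208) on its right. Next I'll measure the box.

```bash
cat > meas.py <<'E'
from h import *
import sys
def measure(f='0',show=True):
    out={}
    for n,k,roi in(('scene','s',(165,170,260,245)),('top','t',(245,135,320,195))):
        z=np.load(f'pics/{k}{f}.npz'); p,d=z['p'],z['d']; x0,y0,x1,y1=roi
        hsv=cv2.cvtColor(p,cv2.COLOR_RGB2HSV)
        m=cv2.inRange(hsv,(18,120,90),(35,255,255)); q=np.zeros_like(m); q[y0:y1,x0:x1]=m[y0:y1,x0:x1]
        c,l,st,ce=cv2.connectedComponentsWithStats(q,connectivity=4)
        for i in range(1,c):
            if st[i,4]<25: continue
            v,u=np.nonzero(l==i); uv=np.c_[u,v].astype(float); ok=d[v,u]>0
            P=bydepth(n,uv[ok],d[v,u][ok])
            print(n,ce[i].round(1),st[i,4],'plane.08',plane(n,[ce[i]],.08).round(4)[0],'depth',np.median(P,0).round(4), 'sd z',P[:,2].std().round(4))
        cv2.imwrite(f'pics/{k}{f}c.png',cv2.resize(p[y0:y1,x0:x1,::-1],None,fx=6,fy=6,interpolation=cv2.INTER_NEAREST))
measure(sys.argv[1])
E
python3 meas.py 0
python3 - <<'E'
import cv2
a=cv2.imread('pics/s0c.png');b=cv2.imread('pics/t0c.png')
w=max(a.shape[1],b.shape[1]);import numpy as np
f=lambda i:cv2.copyMakeBorder(i,0,0,0,w-i.shape[1],0)
o=np.vstack([f(a),f(b)]);cv2.imwrite('pics/both.png',cv2.resize(o,None,fx=.74,fy=.74))
E
```

```text
scene [225.5 187.7] 376 plane.08 [ 0.5283 -0.0851  0.08  ] depth [ 0.532  -0.0828  0.0834] sd z 0.0054
scene [189.9 185.6] 218 plane.08 [ 0.5718 -0.1726  0.08  ] depth [ 0.5743 -0.1704  0.0824] sd z 0.003
scene [195.8 208.8] 408 plane.08 [ 0.6382 -0.101   0.08  ] depth [ 0.6435 -0.0978  0.0837] sd z 0.0036
scene [233.9 211.6] 263 plane.08 [ 0.5956 -0.0123  0.08  ] depth [ 0.598  -0.0084  0.082 ] sd z 0.0033
top [283.9 148.9] 242 plane.08 [ 0.6379 -0.0985  0.08  ] depth [ 0.6367 -0.0985  0.0858] sd z 0.0043
top [259.7 161.1] 139 plane.08 [ 0.5957 -0.0124  0.08  ] depth [ 0.5951 -0.013   0.0838] sd z 0.0043
top [304.4 167. ] 145 plane.08 [ 0.5725 -0.1693  0.08  ] depth [ 0.5723 -0.1687  0.0837] sd z 0.004
top [280.1 179. ] 242 plane.08 [ 0.5311 -0.0828  0.08  ] depth [ 0.5306 -0.0818  0.0852] sd z 0.0047
```

View pics/both.png

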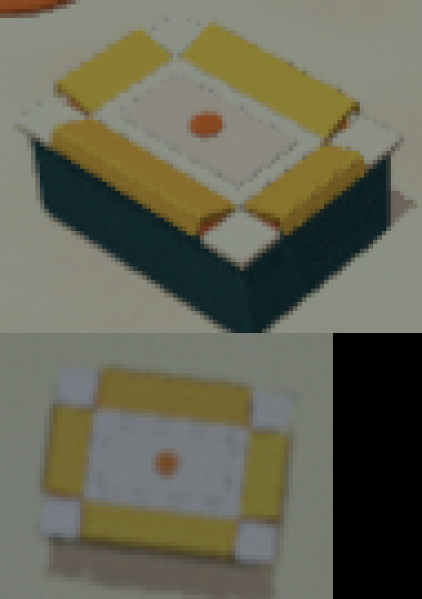

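Opposite sections agree: the box centre is about (0.584, −0.091), with yaw about −8.35°. I'll close the fingers and approach the near side.

```bash
python3 -m creep '{"delta_pos":[[0.4,0.6,0],[1,1.7,0],[1.7,2.8,0],[2.4,4,0],[3.1,5.2,0],[3.8,6.4,0],[4.5,7.5,0],[5.1,8.5,0]],"delta_rot":[[0,0,-0.2],[0,0,-0.5],[0,0,-0.9],[0,0,-1.3],[0,0,-1.7],[0,0,-2.1],[0,0,-2.4],[0,0,-2.4]]}' 255 20
python3 -m creep '{"delta_pos":[[0.7,1.2,0],[1.4,2.4,0],[2.1,3.6,0],[2.8,4.8,0],[3.5,6,-0.3],[4.2,7.2,-0.6],[4.7,8,-1],[5,8.5,-1.3]],"delta_rot":[[0,0,-0.4],[0,0,-0.8],[0,0,-1.2],[0,0,-1.6],[0,0,-2],[0,0,-2.4],[0,0,-2.4],[0,0,-2.4]]}'
cat > st.py <<'E'
from h import *
o=env.observe(); C=np.array([.584,-.091]); a=np.deg2rad(-8.35); R=np.array([[np.cos(a),-np.sin(a)],[np.sin(a),np.cos(a)]])
tip=o['tool_pos']+o['tool_rot'][:,2]*.178
print('t',o['time'],'q',o['qpos'].round(3),'tip',tip.round(4),'F',o['force'].round(1),'gap',o['finger_gap'],'yawx',np.degrees(np.arctan2(*o['tool_rot'][1::-1,0])).round(2),'tilt',o['tool_rot'][:2,2].round(4))
for n,v in dict(near=(-.059,0),far=(.059,0),left=(0,.084),right=(0,-.084)).items():
    print(n,((C+R@v-tip[:2])/.03).round(2), 'units; z to .09:',round((.09-tip[2])/.03,2))
E
python3 st.py
```

```text
time: 0.77
tool_pos: [0.3367, -0.3926, 0.4046]
tool_rot: [[-0.998, -0.064, 0.0], [-0.064, 0.998, 0.0], [-0.0, 0.0, -1.0]]
force: [2.0, -0.2, -0.5]
finger_gap: 0.0398
time: 1.43
tool_pos: [0.4873, -0.1369, 0.3648]
tool_rot: [[-0.99, 0.142, 0.0], [0.142, 0.99, 0.0], [-0.0, 0.0, -1.0]]
force: [-0.4, 0.1, -0.4]
finger_gap: 0.0006
t 1.4333 q [ 0.115  0.111 -0.412 -0.    -1.047 -1.827] tip [ 0.4873 -0.1368  0.1868] F [-0.4  0.1 -0.4] gap 0.000573023619119827 yawx 171.85 tilt [0.0001 0.0003]
near [1.28 1.81] units; z to .09: -3.23
far [5.17 1.24] units; z to .09: -3.23
left [3.63 4.3 ] units; z to .09: -3.23
right [ 2.82 -1.24] units; z to .09: -3.23
```

```bash
python3 -m creep '{"delta_pos":[[0.4,0.6,-0.3],[0.9,1.3,-0.8],[1.28,1.81,-1.4],[1.28,1.81,-2],[1.28,1.81,-2.5],[1.28,1.81,-2.8],[1.28,1.81,-2.8],[1.28,1.81,-2.8]],"delta_rot":[[0,0,0],[0,0,0],[0,0,0],[0,0,0],[0,0,0],[0,0,0],[0,0,0],[0,0,0]]}' 
python3 -m creep '{"delta_pos":[[0,0,-0.15],[0,0,-0.3],[0,0,-0.45],[0,0,-0.55],[0,0,-0.65],[0,0,-0.75],[0,0,-0.83],[0,0,-0.83]],"delta_rot":[[0,0,0],[0,0,0],[0,0,0],[0,0,0],[0,0,0],[0,0,0],[0,0,0],[0,0,0]]}' 
python3 st.py
```

```text
time: 2.1
tool_pos: [0.5245, -0.0856, 0.2816]
tool_rot: [[-0.99, 0.144, -0.001], [0.144, 0.99, -0.0], [0.001, -0.001, -1.0]]
force: [0.0, -0.1, -0.3]
finger_gap: 0.0003
time: 2.77
tool_pos: [0.5236, -0.0855, 0.2563]
tool_rot: [[-0.99, 0.144, -0.002], [0.144, 0.99, -0.0], [0.002, -0.0, -1.0]]
force: [-1.9, -0.2, 0.5]
finger_gap: 0.0007
t 2.7667 q [ 0.208  0.272 -0.496 -0.    -0.805 -1.923] tip [ 0.5232 -0.0855  0.0783] F [-1.9 -0.2  0.5] gap 0.0007137444788882153 yawx 171.73 tilt [-0.0022 -0.0001]
near [0.08 0.1 ] units; z to .09: 0.39
far [ 3.97 -0.47] units; z to .09: 0.39
left [2.43 2.59] units; z to .09: 0.39
right [ 1.62 -2.95] units; z to .09: 0.39
```

```bash
python3 -m creep '{"delta_pos":[[0.05,0.05,-0.02],[0.1,0.1,-0.04],[0.1,0.1,-0.06],[0.1,0.1,-0.08],[0.1,0.1,-0.1],[0.1,0.1,-0.12],[0.1,0.1,-0.12],[0.1,0.1,-0.12]],"delta_rot":[[0,0,0],[0,0,0],[0,0,0],[0,0,0],[0,0,0],[0,0,0],[0,0,0],[0,0,0]]}' 
python3 st.py | head -2
python3 - <<'E'
from h import *
snap('scene','s1'); 
p=cv2.imread('pics/s1.png'); cv2.imwrite('pics/s1c.png',cv2.resize(p[130:250,150:280],None,fx=4.5,fy=4.5,interpolation=cv2.INTER_CUBIC))
E
```

```text
time: 3.43
tool_pos: [0.5275, -0.0825, 0.2551]
tool_rot: [[-0.99, 0.143, 0.001], [0.143, 0.99, -0.001], [-0.001, -0.001, -1.0]]
force: [-9.6, 0.7, 21.1]
finger_gap: 0.0006
t 3.4333 q [ 2.130e-01  2.780e-01 -4.910e-01  1.000e-03 -8.010e-01 -1.928e+00] tip [ 0.5276 -0.0826  0.0771] F [-9.6  0.7 21.1] gap 0.0005835984847426392 yawx 171.79 tilt [ 0.0006 -0.0007]
near [-0.07  0.01] units; z to .09: 0.43
```

View pics/s1c.png

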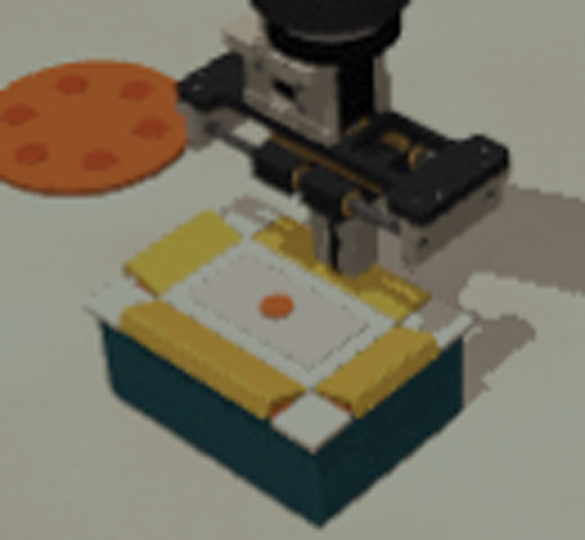

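The fingers are on the near section at about (345,255), and 21 N at tip height 77 mm indicates it is on its stop. I'll push slightly more, then lift straight up.

```bash
python3 -m creep '{"delta_pos":[[0,0,-0.02],[0,0,-0.04],[0,0,-0.05],[0,0,-0.05],[0,0,-0.05],[0,0,-0.05],[0,0,-0.05],[0,0,-0.05]],"delta_rot":[[0,0,0],[0,0,0],[0,0,0],[0,0,0],[0,0,0],[0,0,0],[0,0,0],[0,0,0]]}' 
python3 -m creep '{"delta_pos":[[0,0,0.2],[0,0,0.5],[0,0,0.9],[0,0,1.2],[0,0,1.2],[0,0,1.2],[0,0,1.2],[0,0,1.2]],"delta_rot":[[0,0,0],[0,0,0],[0,0,0],[0,0,0],[0,0,0],[0,0,0],[0,0,0],[0,0,0]]}' 
python3 st.py
```

```text
time: 4.15
tool_pos: [0.5274, -0.0825, 0.2548]
tool_rot: [[-0.99, 0.142, 0.001], [0.142, 0.99, -0.001], [-0.001, -0.001, -1.0]]
force: [-14.9, 2.3, 33.7]
finger_gap: 0.0007
time: 4.82
tool_pos: [0.5273, -0.0824, 0.287]
tool_rot: [[-0.99, 0.144, -0.001], [0.144, 0.99, -0.0], [0.001, -0.0, -1.0]]
force: [-0.5, -0.2, -0.5]
finger_gap: 0.0005
t 4.8167 q [ 0.213  0.238 -0.456 -0.    -0.878 -1.927] tip [ 0.5271 -0.0824  0.109 ] F [-0.5 -0.2 -0.5] gap 0.0004666610462393219 yawx 171.73 tilt [-0.0011 -0.0001]
near [-0.05 -0.  ] units; z to .09: -0.63
far [ 3.84 -0.57] units; z to .09: -0.63
left [2.3  2.48] units; z to .09: -0.63
right [ 1.49 -3.06] units; z to .09: -0.63
```

```bash
python3 -m creep '{"delta_pos":[[0.6,-0.1,0],[1.4,-0.2,0],[2.2,-0.33,0],[3,-0.45,0],[3.5,-0.52,0],[3.82,-0.57,0],[3.82,-0.57,0],[3.82,-0.57,0]],"delta_rot":[[0,0,0],[0,0,0],[0,0,0],[0,0,0],[0,0,0],[0,0,0],[0,0,0],[0,0,0]]}' 
python3 -m creep '{"delta_pos":[[0,0,-0.2],[0,0,-0.4],[0,0,-0.55],[0,0,-0.7],[0,0,-0.8],[0,0,-0.9],[0,0,-1],[0,0,-1.06]],"delta_rot":[[0,0,0],[0,0,0],[0,0,0],[0,0,0],[0,0,0],[0,0,0],[0,0,0],[0,0,0]]}' 
python3 -m creep '{"delta_pos":[[0,0,-0.02],[0,0,-0.04],[0,0,-0.06],[0,0,-0.08],[0,0,-0.1],[0,0,-0.1],[0,0,-0.1],[0,0,-0.1]],"delta_rot":[[0,0,0],[0,0,0],[0,0,0],[0,0,0],[0,0,0],[0,0,0],[0,0,0],[0,0,0]]}' 
python3 st.py
```

```text
time: 5.48
tool_pos: [0.6418, -0.0995, 0.2866]
tool_rot: [[-0.99, 0.144, -0.002], [0.144, 0.99, 0.0], [0.002, -0.0, -1.0]]
force: [-1.6, 0.4, -1.1]
finger_gap: 0.0003
time: 6.15
tool_pos: [0.6437, -0.0996, 0.2574]
tool_rot: [[-0.99, 0.143, 0.005], [0.142, 0.99, -0.001], [-0.005, 0.0, -1.0]]
force: [3.6, -0.9, 6.1]
finger_gap: 0.0006
time: 6.82
tool_pos: [0.6439, -0.0996, 0.2553]
tool_rot: [[-0.99, 0.142, 0.006], [0.142, 0.99, -0.001], [-0.006, 0.0, -1.0]]
force: [2.7, -1.5, 8.6]
finger_gap: 0.0005
t 6.8167 q [ 0.146  0.442 -0.227  0.002 -0.895 -1.861] tip [ 0.6451 -0.0998  0.0773] F [ 2.7 -1.5  8.6] gap 0.0004821080110691644 yawx 171.81 tilt [ 0.0064 -0.0008]
near [-3.98  0.58] units; z to .09: 0.42
far [-0.09  0.01] units; z to .09: 0.42
left [-1.63  3.06] units; z to .09: 0.42
right [-2.44 -2.48] units; z to .09: 0.42
```

```bash
python3 -m creep '{"delta_pos":[[0,0,-0.02],[0,0,-0.04],[0,0,-0.06],[0,0,-0.06],[0,0,-0.06],[0,0,-0.06],[0,0,-0.06],[0,0,-0.06]],"delta_rot":[[0,0,0],[0,0,0],[0,0,0],[0,0,0],[0,0,0],[0,0,0],[0,0,0],[0,0,0]]}' 
python3 -m creep '{"delta_pos":[[0,0,-0.02],[0,0,-0.03],[0,0,-0.03],[0,0,-0.03],[0,0,-0.03],[0,0,-0.03],[0,0,-0.03],[0,0,-0.03]],"delta_rot":[[0,0,0],[0,0,0],[0,0,0],[0,0,0],[0,0,0],[0,0,0],[0,0,0],[0,0,0]]}' 
python3 st.py|head -1
```

```text
time: 7.48
tool_pos: [0.6439, -0.0996, 0.2551]
tool_rot: [[-0.99, 0.142, 0.007], [0.142, 0.99, -0.001], [-0.007, -0.0, -1.0]]
force: [-0.4, -0.6, 19.3]
finger_gap: 0.0009
time: 8.15
tool_pos: [0.6439, -0.0996, 0.255]
tool_rot: [[-0.99, 0.142, 0.008], [0.142, 0.99, -0.001], [-0.008, -0.0, -1.0]]
force: [-3.5, 0.6, 24.4]
finger_gap: 0.0001
t 8.15 q [ 0.146  0.442 -0.228  0.003 -0.893 -1.861] tip [ 0.6452 -0.0998  0.077 ] F [-3.5  0.6 24.4] gap 6.847750648034746e-05 yawx 171.86 tilt [ 0.0075 -0.0012]
```

```bash
python3 -m creep '{"delta_pos":[[0,0,-0.02],[0,0,-0.04],[0,0,-0.05],[0,0,-0.05],[0,0,-0.05],[0,0,-0.05],[0,0,-0.05],[0,0,-0.05]],"delta_rot":[[0,0,0],[0,0,0],[0,0,0],[0,0,0],[0,0,0],[0,0,0],[0,0,0],[0,0,0]]}' 
python3 -m creep '{"delta_pos":[[0,0,0.3],[0,0,0.8],[0,0,1.4],[0,0,1.6],[0,0,1.6],[0,0,1.6],[0,0,1.6],[0,0,1.6]],"delta_rot":[[0,0,0],[0,0,0],[0,0,0.6],[0,0,1.6],[0,0,2.8],[0,0,4],[0,0,5.2],[0,0,6.4]]}' 
python3 -m creep '{"delta_pos":[[-0.1,0.3,0],[-0.4,0.8,0],[-0.7,1.4,0],[-1,2,0],[-1.3,2.5,0],[-1.55,2.9,0],[-1.63,3.06,0],[-1.63,3.06,0]],"delta_rot":[[0,0,1.2],[0,0,2.4],[0,0,3.6],[0,0,4.8],[0,0,6],[0,0,7.2],[0,0,8.4],[0,0,9.4]]}' 
python3 -m creep '{"delta_pos":[[0,0,0],[0,0,0],[0,0,0],[0,0,0],[0,0,0],[0,0,0],[0,0,0],[0,0,0]],"delta_rot":[[0,0,1],[0,0,1.8],[0,0,2.2],[0,0,2.2],[0,0,2.2],[0,0,2.2],[0,0,2.2],[0,0,2.2]]}' 
python3 st.py
```

```text
time: 8.82
tool_pos: [0.6439, -0.0996, 0.2548]
tool_rot: [[-0.99, 0.141, 0.008], [0.141, 0.99, -0.001], [-0.008, -0.0, -1.0]]
force: [-7.2, 1.8, 33.0]
finger_gap: 0.0007
time: 9.48
tool_pos: [0.6418, -0.0994, 0.2965]
tool_rot: [[-0.913, -0.407, -0.0], [-0.407, 0.913, 0.0], [0.0, 0.0, -1.0]]
force: [0.3, -0.2, 0.8]
finger_gap: 0.0007
time: 10.15
tool_pos: [0.5924, -0.0065, 0.2966]
tool_rot: [[-0.323, -0.946, -0.0], [-0.946, 0.323, 0.0], [-0.0, 0.0, -1.0]]
force: [-0.2, -0.7, 0.3]
finger_gap: 0.0007
time: 10.82
tool_pos: [0.5932, -0.0077, 0.2966]
tool_rot: [[-0.144, -0.99, -0.0], [-0.99, 0.144, -0.0], [0.0, 0.0, -1.0]]
force: [0.3, 0.7, 0.3]
finger_gap: 0.0003
t 10.8167 q [ 0.316  0.317 -0.315 -0.    -0.939 -0.461] tip [ 0.5932 -0.0077  0.1186] F [0.3 0.7 0.3] gap 0.0002772642581884509 yawx -98.29 tilt [-0.0001 -0.    ]
near [-2.25 -2.49] units; z to .09: -0.95
far [ 1.64 -3.06] units; z to .09: -0.95
left [ 0.1  -0.01] units; z to .09: -0.95
right [-0.71 -5.55] units; z to .09: -0.95
```

```bash
python3 -m creep '{"delta_pos":[[0.1,0,-0.2],[0.1,0,-0.5],[0.1,0,-0.75],[0.1,0,-0.9],[0.1,0,-1],[0.1,0,-1.1],[0.1,0,-1.2],[0.1,0,-1.3]],"delta_rot":[[0,0,0],[0,0,0],[0,0,0],[0,0,0],[0,0,0],[0,0,0],[0,0,0],[0,0,0]]}' 
python3 -m creep '{"delta_pos":[[0,0,-0.04],[0,0,-0.08],[0,0,-0.12],[0,0,-0.15],[0,0,-0.17],[0,0,-0.19],[0,0,-0.19],[0,0,-0.19]],"delta_rot":[[0,0,0],[0,0,0],[0,0,0],[0,0,0],[0,0,0],[0,0,0],[0,0,0],[0,0,0]]}' 
python3 -m creep '{"delta_pos":[[0,0,-0.02],[0,0,-0.04],[0,0,-0.05],[0,0,-0.05],[0,0,-0.05],[0,0,-0.05],[0,0,-0.05],[0,0,-0.05]],"delta_rot":[[0,0,0],[0,0,0],[0,0,0],[0,0,0],[0,0,0],[0,0,0],[0,0,0],[0,0,0]]}' 
python3 st.py
```

```text
time: 11.48
tool_pos: [0.5965, -0.0071, 0.2582]
tool_rot: [[-0.143, -0.99, 0.001], [-0.99, 0.143, 0.001], [-0.001, -0.001, -1.0]]
force: [-1.3, 3.9, 6.3]
finger_gap: 0.0006
time: 12.15
tool_pos: [0.5965, -0.0069, 0.2549]
tool_rot: [[-0.142, -0.99, 0.003], [-0.99, 0.142, 0.001], [-0.001, -0.003, -1.0]]
force: [-8.9, 6.1, 23.8]
finger_gap: 0.0002
time: 12.82
tool_pos: [0.5965, -0.0069, 0.2547]
tool_rot: [[-0.142, -0.99, 0.003], [-0.99, 0.142, 0.001], [-0.001, -0.003, -1.0]]
force: [-12.8, 6.3, 32.7]
finger_gap: 0.0002
t 12.8167 q [ 0.316  0.367 -0.354  0.001 -0.847 -0.459] tip [ 0.5971 -0.0068  0.0767] F [-12.8   6.3  32.7] gap 0.00016997719572010763 yawx -98.17 tilt [0.0035 0.0007]
near [-2.38 -2.52] units; z to .09: 0.44
far [ 1.51 -3.09] units; z to .09: 0.44
left [-0.03 -0.04] units; z to .09: 0.44
right [-0.84 -5.58] units; z to .09: 0.44
```

Left is on its stop. Now I'll lift and cross over to the right.

```bash
python3 -m creep '{"delta_pos":[[0,0,0.3],[0,0,0.8],[0,-0.2,1.4],[-0.1,-0.8,1.6],[-0.25,-1.6,1.6],[-0.4,-2.4,1.6],[-0.5,-3.2,1.6],[-0.6,-4,1.6]],"delta_rot":[[0,0,0],[0,0,0],[0,0,0],[0,0,0],[0,0,0],[0,0,0],[0,0,0],[0,0,0]]}' 
python3 -m creep '{"delta_pos":[[-0.1,-0.5,0],[-0.2,-1,0],[-0.24,-1.4,0],[-0.24,-1.56,0],[-0.24,-1.56,0],[-0.24,-1.56,-0.1],[-0.24,-1.56,-0.3],[-0.24,-1.56,-0.5]],"delta_rot":[[0,0,0],[0,0,0],[0,0,0],[0,0,0],[0,0,0],[0,0,0],[0,0,0],[0,0,0]]}' 
python3 st.py
```

```text
time: 13.48
tool_pos: [0.578, -0.1286, 0.2987]
tool_rot: [[-0.143, -0.99, 0.001], [-0.99, 0.143, 0.0], [-0.0, -0.001, -1.0]]
force: [0.8, 0.8, 0.3]
finger_gap: 0.0004
time: 14.15
tool_pos: [0.5712, -0.1737, 0.283]
tool_rot: [[-0.143, -0.99, 0.0], [-0.99, 0.143, 0.0], [-0.0, -0.0, -1.0]]
force: [-0.8, -0.2, -0.5]
finger_gap: 0.0005
t 14.15 q [ 0.032  0.337 -0.322 -0.    -0.912 -0.175] tip [ 0.5713 -0.1737  0.105 ] F [-0.8 -0.2 -0.5] gap 0.0004803617153937334 yawx -98.21 tilt [0.0003 0.0001]
near [-1.52  3.04] units; z to .09: -0.5
far [2.37 2.47] units; z to .09: -0.5
left [0.83 5.53] units; z to .09: -0.5
right [ 0.02 -0.01] units; z to .09: -0.5
```

```bash
python3 -m creep '{"delta_pos":[[0,0,-0.15],[0,0,-0.3],[0,0,-0.42],[0,0,-0.54],[0,0,-0.64],[0,0,-0.74],[0,0,-0.82],[0,0,-0.9]],"delta_rot":[[0,0,0],[0,0,0],[0,0,0],[0,0,0],[0,0,0],[0,0,0],[0,0,0],[0,0,0]]}' 
python3 -m creep '{"delta_pos":[[0,0,-0.03],[0,0,-0.06],[0,0,-0.08],[0,0,-0.1],[0,0,-0.12],[0,0,-0.12],[0,0,-0.12],[0,0,-0.12]],"delta_rot":[[0,0,0],[0,0,0],[0,0,0],[0,0,0],[0,0,0],[0,0,0],[0,0,0],[0,0,0]]}' 
python3 st.py|head -1
```

```text
time: 14.82
tool_pos: [0.5712, -0.1751, 0.2573]
tool_rot: [[-0.143, -0.99, 0.001], [-0.99, 0.143, -0.001], [0.001, -0.001, -1.0]]
force: [-1.1, -3.9, 6.7]
finger_gap: 0.0004
time: 15.48
tool_pos: [0.5712, -0.1753, 0.2552]
tool_rot: [[-0.143, -0.99, 0.001], [-0.99, 0.143, -0.002], [0.002, -0.002, -1.0]]
force: [-5.2, -3.1, 16.5]
finger_gap: 0.0003
t 15.4833 q [ 0.03   0.368 -0.351  0.002 -0.85  -0.175] tip [ 0.5714 -0.1757  0.0772] F [-5.2 -3.1 16.5] gap 0.0002886892405015904 yawx -98.21 tilt [ 0.0014 -0.0018]
```

```bash
python3 -m creep '{"delta_pos":[[0,0,-0.02],[0,0,-0.04],[0,0,-0.06],[0,0,-0.08],[0,0,-0.08],[0,0,-0.08],[0,0,-0.08],[0,0,-0.08]],"delta_rot":[[0,0,0],[0,0,0],[0,0,0],[0,0,0],[0,0,0],[0,0,0],[0,0,0],[0,0,0]]}' 
python3 st.py|head -1
python3 -m creep '{"delta_pos":[[0,0,0.3],[0,0,0.9],[0,0,1.8],[0,0,2.8],[-0.5,0,3.8],[-1.5,0,4.6],[-2.5,0,5],[-3.2,0,5]],"delta_rot":[[0,0,0],[0,0,0],[0,0,0],[0,0,0],[0,0,0],[0,0,0],[0,0,0],[0,0,0]]}' 
python3 -m creep '{"delta_pos":[[0,-0.8,0],[0,-1.8,0],[0,-2.8,0],[0,-3.8,0],[0,-4.8,0],[0,-5.8,0],[0,-6.8,0],[0,-7.5,0]],"delta_rot":[[0,0,0],[0,0,0],[0,0,0],[0,0,0],[0,0,0],[0,0,0],[0,0,0],[0,0,0]]}' 
python3 - <<'E'
from h import *
snap('scene','s2');snap('top','t2')
E
python3 meas.py 2
python3 - <<'E'
import cv2,numpy as np
a=cv2.imread('pics/s2c.png');b=cv2.imread('pics/t2c.png')
f=lambda i:cv2.copyMakeBorder(i,0,0,0,570-i.shape[1],0)
cv2.imwrite('pics/both2.png',cv2.resize(np.vstack([f(a),f(b)]),None,fx=.74,fy=.74))
E
```

```text
time: 16.15
tool_pos: [0.5711, -0.1753, 0.2548]
tool_rot: [[-0.142, -0.99, 0.002], [-0.99, 0.142, -0.002], [0.002, -0.003, -1.0]]
force: [-12.1, 0.4, 33.0]
finger_gap: 0.001
t 16.15 q [ 0.03   0.368 -0.353  0.003 -0.848 -0.175] tip [ 0.5715 -0.1757  0.0768] F [-12.1   0.4  33. ] gap 0.0010283215190294908 yawx -98.17 tilt [ 0.0024 -0.0023]
time: 16.82
tool_pos: [0.4737, -0.1746, 0.4036]
tool_rot: [[-0.143, -0.99, 0.005], [-0.99, 0.143, -0.0], [-0.0, -0.005, -1.0]]
force: [1.0, -0.5, -0.0]
finger_gap: 0.0003
time: 17.48
tool_pos: [0.4748, -0.4017, 0.4002]
tool_rot: [[-0.144, -0.99, -0.0], [-0.99, 0.144, -0.0], [0.0, 0.0, -1.0]]
force: [-0.1, 0.2, -0.0]
finger_gap: 0.0002
scene [225.8 189. ] 296 plane.08 [ 0.5326 -0.0811  0.08  ] depth [ 0.5294 -0.0824  0.0772] sd z 0.0015
scene [190.  186.7] 169 plane.08 [ 0.5754 -0.1693  0.08  ] depth [ 0.573  -0.1719  0.077 ] sd z 0.0015
scene [196.5 210.6] 462 plane.08 [ 0.6426 -0.0956  0.08  ] depth [ 0.6397 -0.0973  0.0767] sd z 0.0023
scene [233.4 212.2] 261 plane.08 [ 0.5982 -0.0122  0.08  ] depth [ 0.5961 -0.0138  0.0769] sd z 0.002
top [283.9 149.2] 211 plane.08 [ 0.6371 -0.0983  0.08  ] depth [ 0.6377 -0.0986  0.078 ] sd z 0.0035
top [259.9 161.4] 126 plane.08 [ 0.5947 -0.013   0.08  ] depth [ 0.5954 -0.0132  0.0781] sd z 0.0033
top [304.2 166.9] 135 plane.08 [ 0.5728 -0.1687  0.08  ] depth [ 0.5731 -0.1686  0.0776] sd z 0.0036
top [280.4 179.5] 248 plane.08 [ 0.5295 -0.0836  0.08  ] depth [ 0.5305 -0.0828  0.0775] sd z 0.0037
```

View pics/both2.png

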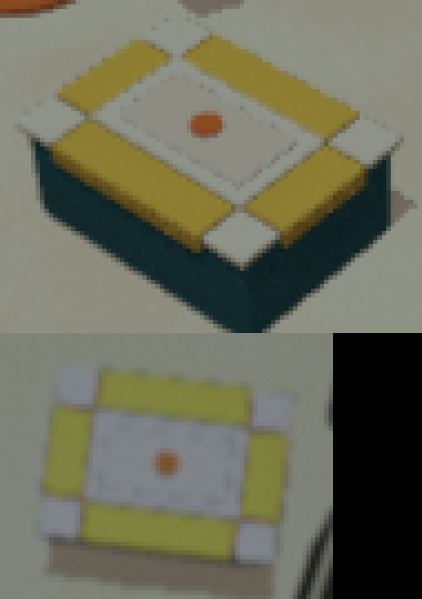

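View pics/s2.png

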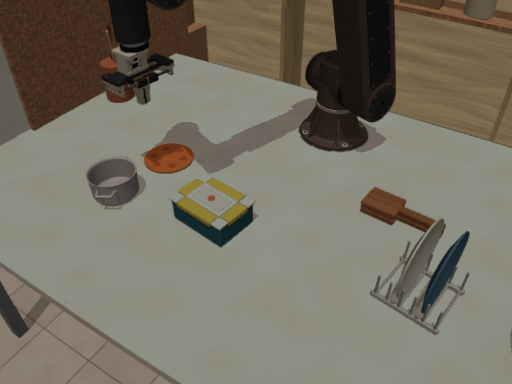

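All four sections look flush and no orange seal is visible. The box's orange dot is unmoved at crop (206,125), and the pot, trivet, tostonera and rack are where they were. I'll check the flap slopes numerically before handing in.

```bash
python3 - <<'E'
from h import *
C=np.array([.584,-.091]); a=np.deg2rad(-8.35); R=np.array([[np.cos(a),-np.sin(a)],[np.sin(a),np.cos(a)]])
for f in '02':
  for n,k,roi in(('scene','s',(165,170,260,245)),('top','t',(245,135,320,195))):
    D=np.load(f'pics/{k}{f}.npz')['d']; x0,y0,x1,y1=roi
    g=np.stack(np.meshgrid(np.arange(x0,x1),np.arange(y0,y1)),-1).reshape(-1,2)
    P=bydepth(n,g.astype(float),D[g[:,1],g[:,0]]); b=(P[:,:2]-C)@R; z=P[:,2]
    pan=(abs(b[:,0])<.03)&(abs(b[:,1])<.055)&(z>.06); r=[f'panel {z[pan].mean()*1e3:.1f}']
    for nm,ax,s,w in(('near',0,-1,.05),('far',0,1,.05),('left',1,1,.028),('right',1,-1,.028)):
        d=s*b[:,ax]-(.037,.062)[ax]; m=(d>.003)&(d<.027)&(abs(b[:,1-ax])<w)&(z>.06)
        p=np.polyfit(d[m],z[m],1); r.append(f'{nm} slope {p[0]:.2f} z25 {np.polyval(p,.025)*1e3:.1f}')
    print(f,n,r)
E
```

```text
0 scene ['panel 78.3', 'near slope 0.41 z25 87.3', 'far slope 0.02 z25 82.5', 'left slope -0.19 z25 78.9', 'right slope 0.35 z25 84.7']
0 top ['panel 79.2', 'near slope 0.42 z25 88.4', 'far slope 0.41 z25 89.2', 'left slope 0.34 z25 86.5', 'right slope 0.33 z25 86.7']
2 scene ['panel 78.2', 'near slope 0.01 z25 77.4', 'far slope -0.01 z25 76.9', 'left slope 0.01 z25 77.4', 'right slope 0.02 z25 77.2']
2 top ['panel 78.9', 'near slope 0.03 z25 78.0', 'far slope -0.01 z25 78.0', 'left slope -0.09 z25 77.5', 'right slope 0.05 z25 78.4']
```

All four sections are flat and level with the lid, so I'm handing in.

```bash
python3 -c "
from rig import env
env.job_done()"
```

```text
the job is handed in; nothing more can be done
```

All four rim sections are pressed home, and I handed the job in at about 17.6 s on the robot's clock. I pressed them with closed fingertips in the order near, far, left, right. Each went down until it met its stop at a tip height of about 77 mm, with a vertical force of about 33 N at the end of each press.

**Sections:** no orange seal shows in either view. The scene camera's depth gives slopes of −0.01 to 0.02 and press-point heights of 76.9–77.4 mm, against a lid panel at 78.2 mm. The far and left slopes in the scene camera's starting picture were unreliable, but its final readings are consistent.

**Disagreement:** the top camera's depth is noisier. It gave the left section a slope of −0.09, the others −0.01 to 0.05, and heights of 77.5–78.4 mm against a panel at 78.9 mm.

**Surroundings:** the box reads in place to within about 1–2 mm. By eye, the pot, tostonera, trivet and rack look undisturbed; I did not measure them. The arm was clear of everything at the end.

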